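# Take the test gauge off its quick coupler and put it back in its fitted tray

### The job

The leak test is over: on the manifold, pull back the spring sleeve of the coupler that carries the largest of the three gauges so that its plug pops out, let the sleeve snap fully forward again, and take that gauge off. Lay it flat and face up in its shaped compartment of the fitted tray, dial in the wide place with the finger notches and stem in the narrow slot, lowering it right to the floor in the grip rather than dropping it, and let go. Do not knock the two small gauges, and leave everything else where it lies.

Things in the scene. Friction and masses are not known exactly. Their poses are not given: they have to be found in the camera images.
- gauge_dial (a point): Centre of the dial of the test gauge to put away: round head 63 mm in diameter, 32 mm thick, 0.16 to 0.27 kg, on its back, white face up. z up out of the face, x along its stem. At the start it is locked in its coupler, back on a rubber-topped rail 39 mm over the bench, this point 55 mm up. Only 5 mm to a small gauge's dial beside it: no room for fingers there. Lies stably on its back on a bench.
- gauge_stem (a point): Centre of that gauge's brass hexagon, 61 mm from the dial's centre along x, same axes and height. The stem, centred half-way up: 14 mm square to 46 mm from the dial's centre, hexagon 19 mm wide with upright sides from 46 to 76 mm, 14 mm round steel plug to 101 mm. Free on both sides: the place to hold it at the manifold. Locked: 4 mm from the hexagon to the sleeve.
- sleeve (a joint): Travel of the spring sleeve in m: 0 fully forward (locked), 0.008 fully back against its stop. The spring pushes forward with 7 N at 0, 11 N at the stop. From about 4 mm the lock opens (pull 6 mm or more to be sure) and a valve spring pushes the gauge out by 12 mm in about 0.2 s; it stays standing on the rail, unlocked, its nose 9 mm inside the mouth. Let go, the sleeve snaps to 0.
- sleeve_mid (a point): Middle of the spring sleeve, a knurled steel ring 27 mm in diameter, 26 mm long, axis level, 55 mm over the bench (base plate top 10 mm). x along the axis from the mouth back into the manifold: pull along +x. Moves with it. Neighbouring sleeves lie 62 mm to the side, axis to axis. Behind it the 21 mm coupler body is free for 14 mm; the bar's face is 52 mm behind this point.
- mouth (a point): Centre of the coupler's mouth, on its axis, 13 mm ahead of the middle of the sleeve when forward; same axes, fixed. Locked, the gauge's hexagon centre is 19 mm ahead of it (x = -0.019) and its dial's centre 80 mm; popped out 31 and 92 mm. Draw the gauge 15 mm or more farther along -x before lifting it.
- rig: The leak-test manifold, fixed; origin at bench level. Blue base plate x -105 to 120 mm, y +-103 mm, 10 mm thick. Aluminium bar x 70 to 110 mm, top 75 mm up, with three couplers at y = -62, 0, 62 mm whose mouths (x = 5 mm) look to -x, more or less to the robot; which gauge is on which varies. Dials in a row at x = -75 mm. A valve with a lever, 85 mm high, reaches to x = 143, y = 180 mm.
- small_a_dial (a point): centre of the dial of a neighbouring small gauge (50 mm diameter, 30 mm thick, top 69 mm over the bench) on its own coupler of the same make; fixed, stays on. Its x axis points to its coupler.
- small_b_dial (a point): the same for the other small gauge.
- pocket (a point): Centre of the floor of the dial compartment in the fixed grey tray, 6 mm over the bench; z up, x to the stem slot. Compartment 70 mm square, finger notches 44 mm wide (x) each side out to y = +-63 mm, down to the floor. Slot 26 mm wide, x 35 to 107 mm: no fingers fit beside the stem. Walls 36 mm over the floor. Tray x -41 to 113, y -120 to 69 mm. Home: gauge_dial 16 mm over this, x along x.
- nipple_a_mid (a point): brass nipple 44 mm long with a 19 mm hexagon, lying in a small tray compartment (beside the stem slot, +y); bystander.
- nipple_b_mid (a point): brass nipple 48 mm long with a 24 mm hexagon, lying in the tray compartment beside the stem slot, -y; bystander.
- spanner_mid (a point): middle of a steel spanner 135 mm long, 38 mm wide, 8 mm thick, lying in the tray's long compartment (-y side); bystander.
- spray_mid (a point): middle of a standing white leak-spray bottle, 60 mm diameter, 170 mm high; bystander.
- tape_mid (a point): centre of a white roll of thread tape, 54 mm diameter, 14 mm high, lying flat; bystander.
- angle_mid (a point): steel angle offcut: foot 70 mm (x) by 45 mm (y), upright leg 45 mm high along its -y edge; this point is over the foot's centre, half-way up; bystander.
- brush_mid (a point): middle of a hand brush with wooden handle, 200 mm long (x), 42 mm wide, 20 mm high; bystander.
- hammer_mid (a point): middle of a hammer, 260 mm long (head at +x), head 90 mm across y, 26 mm high; bystander.
Not all that is in view belongs to the job. What is shaped like the part that bears gauge_dial but blue, pink or red is not meant.

How it is judged:
On the way, in this order (a step that is already met when the one before it is completed fails the run):
1. the sleeve is pulled back at least 5.5 mm (value of joint sleeve above 0.0055 m), for 0.05 s.
2. the sleeve is fully forward again (within 1.5 mm) and the gauge's plug stands popped out of the lock by 7.5 mm or more (value of joint sleeve below 0.0015 m and x of gauge_stem in the frame of mouth below -0.0265 m), for 0.1 s.
3. the gauge is lowered home into its compartment (dial within 8 mm of its centre, within 4 mm of the floor) while the fingers still hold it (horizontal distance between gauge_dial and pocket below 0.008 m and z of gauge_dial in the frame of pocket between 0.012 and 0.02 m and angle between gauge_dial's own z axis and vertical below 0.1 rad and angle between the x axis of gauge_dial and the x axis of pocket, either way round below 0.15 rad and x of gauge_stem in the frame of pocket above 0.045 m and contact force between the fingers and gauge above 0.5 N), for 0.05 s.
At the end, for the whole second after the job is handed in: The big gauge lies flat and face up in its compartment, let go and at rest: dial within 8 mm of the centre, on the floor within 4 mm, level within 0.10 rad, stem along the slot within 0.15 rad; the coupler's sleeve is forward within 1.5 mm (horizontal distance between gauge_dial and pocket below 0.008 m and z of gauge_dial in the frame of pocket between 0.012 and 0.02 m and angle between gauge_dial's own z axis and vertical below 0.1 rad and angle between the x axis of gauge_dial and the x axis of pocket, either way round below 0.15 rad and x of gauge_stem in the frame of pocket above 0.045 m and value of joint sleeve below 0.0015 m and linear speed of gauge below 0.02 m/s); the robot touches nothing.
It fails at once if a bystander is moved by more than 30 mm (distance of any of nipple_a_mid, nipple_b_mid, spanner_mid, spray_mid, tape_mid, angle_mid, brush_mid, hammer_mid from where it was at the start of the episode above 0.03 m).
It fails at once if a small gauge is knocked or pressed with more than 25 N (contact force between anything else and small_a above 25 N or contact force between anything else and small_b above 25 N).
It also fails if it takes over 67 s, if anything falls off the work surface, if the arm or the gripper's body presses on something with over 40 N, if the wrist force passes 120 N, or if a joint passes its speed limit or range.

### The arm

A 6-joint arm with a two-finger parallel gripper is mounted at the origin on the work surface. World frame = base frame: x ahead of the robot, y to its left, z up, the work surface at z = 0. Lengths are in m, angles in rad, forces in N, time in s.
With the tool pointing down it reaches from about 0.275 to 0.85 m from the base axis. Payload 5.2 kg.
Tool frame: the origin (TCP) lies midway between the tips of the shut fingers; the grasp point (between the pads) lies 19 mm behind it (bot.tcp_to_grasp is the distance from the TCP to the grasp point, in m); z points along the fingers, y is the direction in which the jaws open and shut (so a half turn about z gives the same grasp; the last joint's range is limited). The gripper opens to 85 mm and grips with 20 to 120 N. Pads are 22 mm wide; open, the fingers measure 114 mm over their backs; the gripper's body (76 mm by 85 mm) begins 54 mm behind the grasp point. The pads swing forward as they close: fully open they stand 13 mm farther back than shut.
Start: joints at [-1.522, 0.259, 1.535, -0, 1.348, -0.203], TCP at [0.137, -0.533, 0.231] pointing down, gripper open.
Joint ranges: [-3.14, 3.14], [-0.91, 2.08], [0.19, 2.58], [-1.22, 4.36], [0.22, 2.71], [-3.12, 3.12]. Speed limits (rad/s): [2.57, 2.57, 3.14, 3.14, 3.14, 3.14].

### API

Orientations are given as a rotation vector (axis times angle).
In Python, from bench import bot gives the robot as it stands. The module is installed in compiled form; this text tells all that it offers.
- The arm moves only by the shell command python3 -m handwheel 'ROWS' [FORCE]. ROWS is JSON, a list of rows, each a list of 3 entries, a list of its own where there are three numbers: the shift along the tool's x, y, z in m, then the turn, a rotation vector about the tool's x, y, z in rad, then the opening, from -1 (shut) to 1 (fully open). A call has 1 to 20 rows; each row shifts and turns the commanded pose from where the row before left it, along the tool's axes as they then stand; what a row does not reach is not made up. A row lasts 1/8 s, in which the tool goes at most 62.5 mm and 10.7 degrees, less where a joint would pass 70% of its speed; a pose out of reach is approached as far as the arm can. A call is refused whole if a number of a shift passes 0.0625 or a number of a turn 0.188, either way. A call with a gripper value outside its range is refused whole. The fingers move at their own pace and stop on an object; FORCE is the grip in N (left out, the last holds). Time passes only in rows, so rows that do not move let the fingers close. It gives the time, the measured TCP pose, the force and the opening at its end, in the units of the state.
- bot.get_state(): the state, without advancing time (a new reading comes with each control period).
- bot.get_image(name): name is "scene" or "top" or "wrist"; returns a dict with "frame" (400x640x3 uint8, red, green, blue), "K" (3x3 intrinsics, pixels), "R" (3x3) and "t" (3): a world point X has camera coordinates R X + t. Camera axes: x right, y down, z forward; pixel columns grow to the right and rows downward; lengths in m; the calibration is good to about 2 mm. The wrist camera is an equidistant fisheye: a pixel r from the principal point sees the ray r / f radians off the axis. A picture is of the moment at which its call begins. There is no depth.
- bot.sign_off(): hands the job in, once; it reports no verdict.
The state is a dict: "t": time; "joint_positions": joint angles; "dq": joint speeds; "joint_efforts": joint torques, N m; "tcp_pos": TCP position; "ee_rot": TCP orientation; "wrist_force": force on the tool from outside, world axes, zero at the start; "ft_torque": the same for the moment, N m; "gripper_width": opening from 0.0 (shut) to 1.0 (fully open).
Only numpy, scipy, OpenCV 4.12 (cv2) and the standard library are available. Lean on these libraries where they do the work, as an engineer would, in place of code of your own. Each camera call takes 0.05 s, during which the arm holds its last target. There are 200 camera calls.

## Working session

There is one attempt and no reset: what is moved stays moved. The work goes in short steps, Python scripts to look and compute and a shell command to move; the robot and the scene stay as the last step left them, time stands still between calls to the robot, and variables do not carry over. Pictures are saved under pics/ and viewed, about 8 in all and at most 12, crops included, and the job is handed in when it is done.

```bash
mkdir -p pics; python3 - <<'E'
from bench import bot
import cv2,numpy as np,pickle
d={}
for n in("scene","top"):
    im=bot.get_image(n); d[n]=im
    cv2.imwrite(f"pics/{n}0.png",im["frame"][:,:,::-1])
    print(n,im["K"],im["R"],im["t"])
pickle.dump(d,open("d0.pkl","wb"))
print(bot.get_state(),bot.tcp_to_grasp)
E
```

```text
scene [[392.82819814   0.         316.885194  ]
 [  0.         392.82819814 198.46339263]
 [  0.           0.           1.        ]] [[ 0.26455179  0.96419681  0.01835368]
 [ 0.65458301 -0.1655603  -0.73763871]
 [-0.70819025  0.20715765 -0.67494613]] [ 0.02173218 -0.28548995  1.58423108]
top [[370.23259719   0.         314.53924891]
 [  0.         370.23259719 199.62655174]
 [  0.           0.           1.        ]] [[ 0.02657722 -0.99948021 -0.01824706]
 [-0.98401637 -0.02294202 -0.17659401]
 [ 0.17608359  0.02264879 -0.98411463]] [-0.1394818   0.51495739  1.00602683]
{'t': 0.1, 'joint_positions': array([-1.52178736e+00,  2.59283294e-01,  1.53596991e+00, -1.46365009e-05,
        1.34795768e+00, -2.02803286e-01]), 'dq': array([-0.0005926 , -0.00264686, -0.001689  ,  0.00019435, -0.0010554 ,
       -0.00047004]), 'joint_efforts': array([ 3.49174719e-03, -4.46969891e+01, -2.91247648e+01, -1.43340148e-04,
        6.20841107e-03,  1.12844117e-05]), 'tcp_pos': array([ 0.13703081, -0.53218367,  0.23055221]), 'ee_rot': array([-3.11512231e+00, -3.94303844e-01, -1.72831322e-04]), 'wrist_force': array([-0.57330103, -0.57510916, -0.18444525]), 'ft_torque': array([ 0.01800348,  0.00151325, -0.00426725]), 'gripper_width': 0.9984905553956311} 0.0187
```

View pics/top0.png

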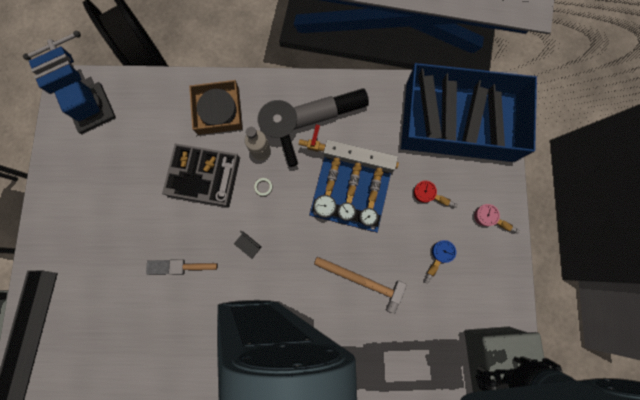

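View pics/scene0.png

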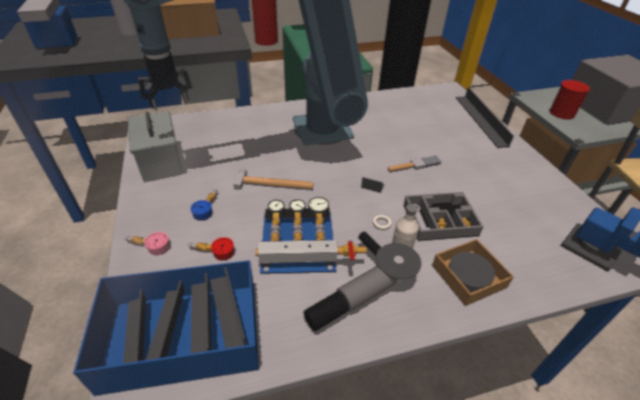

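Candidates in the top image: white dials at (325,206), (347,212) and (369,217), plus coloured decoys in red (425,191), pink (487,215) and blue (444,250). The leftmost white dial, (325,206), looks largest. I'll check it in a close crop of the rig and tray.

```bash
python3 - <<'E'
import cv2,pickle,numpy as np
d=pickle.load(open("d0.pkl","rb"))
f=d["top"]["frame"][:,:,::-1]
a=cv2.resize(f[130:240,155:245],None,fx=4.4,fy=4.4,interpolation=cv2.INTER_CUBIC)
b=cv2.resize(f[130:240,300:400],None,fx=4.0,fy=4.4,interpolation=cv2.INTER_CUBIC)
cv2.imwrite("pics/crop1.png",np.clip(np.hstack([a,b]).astype(float)*1.4,0,255).astype(np.uint8))
E
```

```text
(no output)
```

View pics/crop1.png

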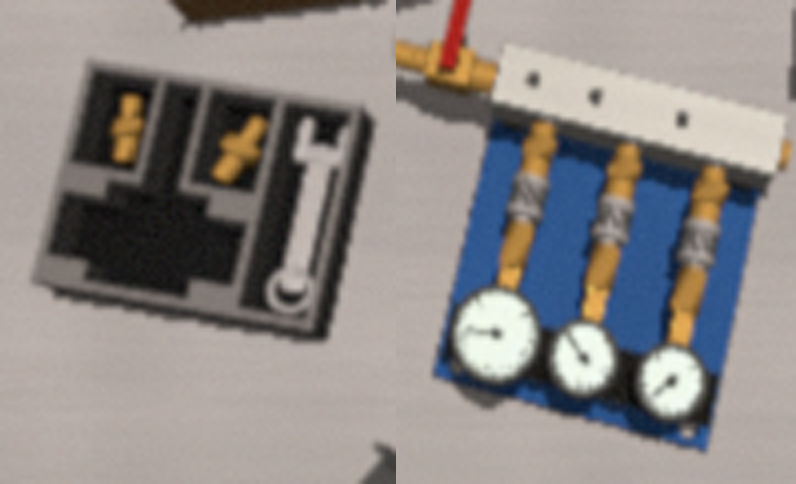

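The big gauge is clearly the left white dial at top (325,206), on the coupler at rig y=+62. Now a first fit of the rig and tray poses from the crop points.

```bash
cat > h.py <<'E'
import numpy as np, cv2
from scipy.optimize import least_squares
from scipy.spatial.transform import Rotation as Ro
def proj(im,X):
    c=np.atleast_2d(X)@im["R"].T+im["t"]; K=im["K"]
    if im.get("fish"):
        r=np.linalg.norm(c[:,:2],axis=1); th=np.arctan2(r,c[:,2])
        u=c[:,:2]/r[:,None]*th[:,None]
    else: u=c[:,:2]/c[:,2:]
    return u*[K[0,0],K[1,1]]+[K[0,2],K[1,2]]
def place(p,P):
    c,s=np.cos(p[2]),np.sin(p[2]); P=np.atleast_2d(P)
    return np.c_[p[0]+c*P[:,0]-s*P[:,1],p[1]+s*P[:,0]+c*P[:,1],P[:,2]]
def fit(obs,p0):  # obs: list of (im, P local(m), px)
    f=lambda p: np.concatenate([(proj(i,place(p,P))-px).ravel() for i,P,px in obs])
    s=least_squares(f,p0,x_scale=[.1,.1,.1],loss="soft_l1"); return s.x,f(s.x).reshape(-1,2)
E
python3 - <<'E'
from h import *; import pickle
d=pickle.load(open("d0.pkl","rb")); T=d["top"]
R=lambda a:np.c_[300+(np.array(a)[:,0]-396)/4,130+np.array(a)[:,1]/4.4]
A=lambda a:np.c_[155+np.array(a)[:,0]/4.4,130+np.array(a)[:,1]/4.4]
P=np.array([[-75,62,71],[-75,0,69],[-75,-62,69],[110,103,75],[110,-103,75]])/1e3
px=R([(497,333),(584,357),(672,382),(507,45),(785,117)])
for n in(3,5):
    p,r=fit([(T,P[:n],px[:n])],[.6,0,0]);print("rig",p.round(4),r.round(1).tolist())
P2=np.array([[113,69,42],[113,-120,42],[-41,69,42],[-41,-120,42]])/1e3
q,r=fit([(T,P2,A([(88,62),(372,108),(35,283),(325,332)]))],[.6,.3,0]);print("tray",q.round(4),r.round(1).tolist())
X=place(p,np.array([[.005,.062,.055],[-.014,.062,.055],[-.075,.062,.055]]));print(X,place(q,[[0,0,.006]]))
print("scene px",proj(d["scene"],X),proj(d["scene"],place(q,[[0,0,.006]])))
E
```

```text
rig [ 0.5566 -0.2342 -0.2264] [[-0.1, -0.1], [0.0, 0.1], [0.1, -0.0]]
rig [ 0.5563 -0.2339 -0.2229] [[-0.1, 0.2], [-0.0, 0.3], [0.0, 0.0], [-0.9, -0.6], [1.1, -0.0]]
tray [ 0.5537  0.2331 -0.1425] [[1.1, -0.0], [-0.8, -0.4], [0.7, 0.4], [-1.1, 0.0]]
[[ 0.5748425  -0.17450179  0.055     ]
 [ 0.55631266 -0.17030122  0.055     ]
 [ 0.4968221  -0.15681518  0.055     ]] [[0.55367097 0.23306777 0.006     ]]
scene px [[319.22081121 226.61698022]
 [318.892197   221.75777956]
 [317.89062981 206.94765915]] [[441.76581382 209.24112779]]
```

```bash
cat >> h.py <<'E'
RIG=np.array([.5563,-.2339,-.2229]); TRAY=np.array([.5537,.2331,-.1425])
def go(bot,xy,z,yaw=None):
    """xy target TCP, yaw = heading (mod pi) of tool x; print needed tool-frame shift (before turn) and turn about tool axes"""
    s=bot.get_state(); R=Ro.from_rotvec(s["ee_rot"]).as_matrix()
    sh=R.T@(np.r_[xy,z]-s["tcp_pos"])
    print("t",round(s["t"],2),"tcp",s["tcp_pos"].round(4),"w",round(s["gripper_width"],3),"F",s["wrist_force"].round(1))
    print("shift(now axes)",sh.round(4))
    if yaw is not None:
        best=None
        for k in(0,np.pi):
            x=np.r_[np.cos(yaw+k),np.sin(yaw+k),0]; Z=np.r_[0,0,-1.]; G=np.c_[x,np.cross(Z,x),Z]
            w=Ro.from_matrix(R.T@G).as_rotvec()
            if best is None or abs(w[2])<abs(best[0][2]): best=(w,G)
            print("  option turn",w.round(3),"q6 now",s["joint_positions"][5].round(2))
        print("shift after turn",(best[1].T@(np.r_[xy,z]-s["tcp_pos"])).round(4))
E
python3 - <<'E'
from h import *; from bench import bot
go(bot,place(RIG,[[-.02,.05,0]])[0,:2],.25,RIG[2])
E
```

```text
t 0.1 tcp [ 0.137  -0.5322  0.2306] w 0.998 F [-0.6 -0.6 -0.2]
shift(now axes) [ 0.4854 -0.2381 -0.0189]
  option turn [-0.002  0.     0.475] q6 now -0.2
  option turn [-0.000e+00 -2.000e-03 -2.667e+00] q6 now -0.2
shift after turn [ 0.323  -0.4336 -0.0194]
```

```bash
python3 -m handwheel '[[[0.04,-0.02,-0.004],[0,0,0],1],[[0.04,-0.02,-0.004],[0,0,0],1],[[0.04,-0.02,-0.004],[0,0,0],1],[[0.04,-0.02,-0.004],[0,0,0],1],[[0.04,-0.02,-0.004],[0,0,0],1],[[0.04,-0.02,0],[0,0,0],1],[[0.04,-0.02,0],[0,0,0],1],[[0.04,-0.02,0],[0,0,0],1],[[0.04,-0.02,0],[0,0,0],1],[[0.04,-0.02,0],[0,0,0],1],[[0.04,-0.02,0],[0,0,0],1],[[0.045,-0.018,0],[0,0,0],1],[[0,0,0],[0,0,0.16],1],[[0,0,0],[0,0,0.16],1],[[0,0,0],[0,0,0.155],1],[[0,0,0],[0,0,0],1]]'
python3 - <<'E'
from h import *; from bench import bot; import pickle
im=bot.get_image("wrist");im["fish"]=1;pickle.dump(im,open("w1.pkl","wb"))
print(im["K"],-im["R"].T@im["t"],im["R"])
f=im["frame"][:,:,::-1].copy()
cv2.imwrite("pics/w1.png",f)
P=np.array([[-75,62,71],[-75,0,69],[-75,-62,69],[5,62,55],[-14,62,55],[18,62,55]])/1e3
print(proj(im,place(RIG,P)).round(1))
go(bot,place(RIG,[[-.02,.05,0]])[0,:2],.25,RIG[2])
E
```

```text
t: 2.1
tcp_pos: [0.5473, -0.1811, 0.2508]
ee_rot: [-3.122, 0.347, 0.002]
wrist_force: [0.3, -0.5, -0.2]
gripper_width: 1.002
[[309.70691629   0.         320.61463825]
 [  0.         309.70691629 199.36417137]
 [  0.           0.           1.        ]] [ 0.6116997  -0.19534919  0.39336064] [[-0.21864427 -0.97580313 -0.00171368]
 [-0.94144531  0.21048329  0.2633961 ]
 [-0.25666204  0.05920339 -0.96468625]]
[[309.9 227.6]
 [365.2 226.9]
 [417.8 226.4]
 [310.  153.7]
 [310.  170.7]
 [309.9 141.9]]
t 2.15 tcp [ 0.5473 -0.1812  0.2509] w 0.996 F [-0.8  0.4  0.4]
shift(now axes) [ 0.0004 -0.0006  0.0009]
  option turn [-0.     0.001  0.003] q6 now 1.28
  option turn [-1.000e-03 -0.000e+00 -3.139e+00] q6 now 1.28
shift after turn [ 0.0004 -0.0006  0.0009]
```

View pics/w1.png

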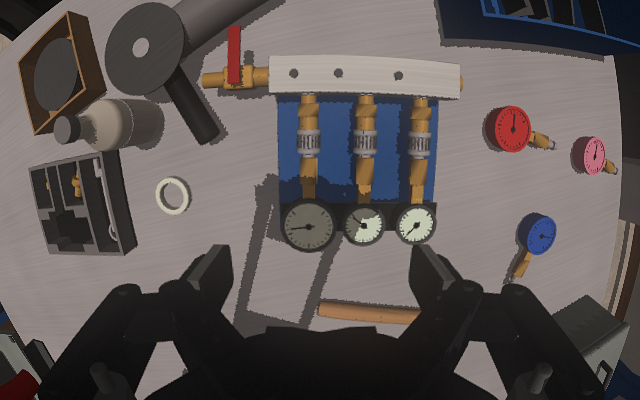

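The wrist view shows the big dial at (308,226), small ones at (364,226) and (416,225), and its sleeve at about (308,143). That agrees with the prediction within about 2 px. I'll measure it on a zoomed crop.

```bash
python3 - <<'E'
from h import *; import pickle
im=pickle.load(open("w1.pkl","rb")); f=im["frame"][:,:,::-1][85:255,260:470]
z=cv2.resize(f,None,fx=3.5,fy=3.5,interpolation=cv2.INTER_CUBIC)
cv2.imwrite("pics/w1z.png",np.clip(z*1.3,0,255).astype(np.uint8))
g=cv2.cvtColor(z,cv2.COLOR_BGR2GRAY)
print(cv2.HoughCircles(cv2.GaussianBlur(g,(0,0),2),cv2.HOUGH_GRADIENT,1.5,100,param1=80,param2=30,minRadius=50,maxRadius=110)[0]/3.5+[260,85,0])
E
```

```text
[[307.3571434  225.78572083  22.47142982]
 [363.5        224.92857361  17.24285698]
 [417.92857361 225.78572083  17.24285698]
 [338.2142868  143.5         29.2857151 ]
 [395.64285278 146.07143021  29.2857151 ]
 [447.5        143.5         26.41428566]]
```

View pics/w1z.png

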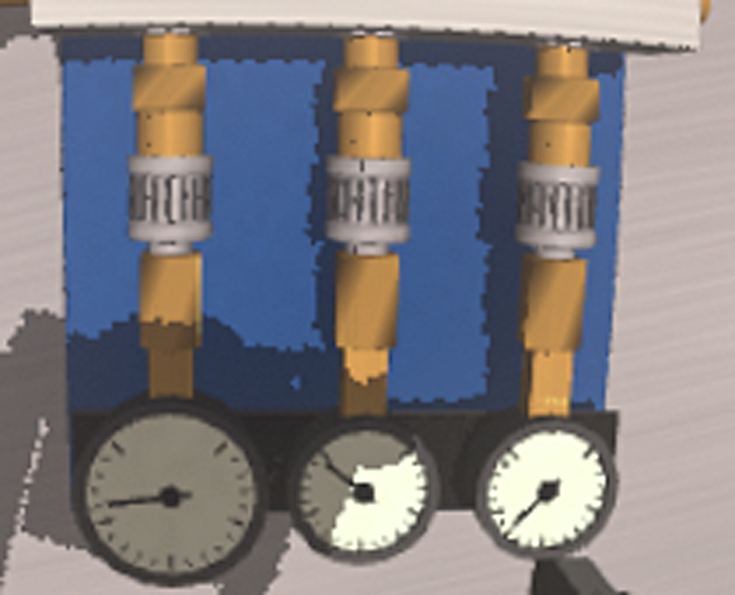

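```bash
python3 - <<'E'
from h import *; import pickle
im=pickle.load(open("w1.pkl","rb"))
P=np.array([[-75,62,71],[-75,0,69],[-75,-62,69],[18,62,65],[18,0,65],[18,-62,65],[-14,62,62]])/1e3
px=np.array([(171,493),(365,489),(547,488),(170.5,198),(368,200),(558,206),(171,300)])/3.5+[260,85]
p,r=fit([(im,P,px)],RIG);print(p.round(4),r.round(1).tolist())
E
```

```text
[ 0.5583 -0.2324 -0.2177] [[-0.3, 0.6], [-0.3, 0.8], [0.5, 0.3], [-1.0, -0.1], [0.9, -0.5], [2.0, -0.7], [-0.7, -0.1]]
```

```bash
python3 - <<'E'
from h import *; import pickle
im=pickle.load(open("w1.pkl","rb"));T=pickle.load(open("d0.pkl","rb"))["top"]
P=np.array([[-75,62,71],[-75,0,69],[-75,-62,69],[18,62,58],[18,0,58],[18,-62,58],[-14,62,58]])/1e3
px=np.array([(171,493),(365,489),(547,488),(170.5,198),(368,200),(558,206),(171,300)])/3.5+[260,85]
p,r=fit([(im,P,px)],RIG);print(p.round(4),r.round(1).tolist())
R=lambda a:np.c_[300+(np.array(a)[:,0]-396)/4,130+np.array(a)[:,1]/4.4]
tp=R([(497,333),(584,357),(672,382),(528,199),(613,221),(698,244)])
q,r=fit([(im,P,px),(T,P[:6],tp)],RIG);print(q.round(4),r.round(1).tolist())
for a in(p,q):print(place(a,[[.018,.062,.055],[-.026,.062,.055]]).round(4))
E
```

```text
[ 0.5578 -0.2326 -0.2196] [[-0.1, 0.9], [-0.2, 1.2], [0.6, 0.8], [-0.4, -0.3], [0.3, -0.6], [0.3, -0.7], [-0.3, -0.4]]
[ 0.5576 -0.2328 -0.2202] [[-0.0, 1.0], [-0.1, 1.4], [0.7, 1.0], [-0.2, -0.2], [0.5, -0.4], [0.4, -0.5], [-0.1, -0.3], [-0.5, -0.2], [-0.3, -0.2], [-0.3, -0.5], [-0.4, -0.5], [-0.3, -0.4], [0.0, -0.4]]
[[ 0.5889 -0.1761  0.055 ]
 [ 0.546  -0.1665  0.055 ]]
[[ 0.5887 -0.1762  0.055 ]
 [ 0.5458 -0.1666  0.055 ]]
```

```bash
sed -i 's/^RIG=.*;/RIG=np.array([.5576,-.2328,-.2202]);/' h.py; python3 - <<'E'
from h import *; from bench import bot
go(bot,place(RIG,[[.019,.062,0]])[0,:2],.035,RIG[2])
E
```

```text
t 2.15 tcp [ 0.5473 -0.1812  0.2509] w 0.996 F [-0.8  0.4  0.4]
shift(now axes) [ 0.0405 -0.0138  0.2159]
  option turn [-0.     0.001  0.   ] q6 now 1.28
  option turn [-1.000e-03 -0.000e+00 -3.141e+00] q6 now 1.28
shift after turn [ 0.0403 -0.0139  0.2159]
```

```bash
python3 -m handwheel '[[[0.02,-0.007,0.02],[0,0,0],0.1],[[0.02,-0.007,0.03],[0,0,0],0.1],[[0,0,0.03],[0,0,0],0.1],[[0,0,0.03],[0,0,0],0.1],[[0,0,0.02],[0,0,0],0.1],[[0,0,0],[0,0,0],0.1],[[0,0,0],[0,0,0],0.1]]' 40
python3 - <<'E'
from h import *; from bench import bot
im=bot.get_image("wrist");cv2.imwrite("pics/w2.png",cv2.resize(im["frame"][60:330,180:460,::-1],None,fx=2,fy=2))
go(bot,place(RIG,[[.019,.062,0]])[0,:2],.035,RIG[2])
E
```

```text
t: 3.02
tcp_pos: [0.5901, -0.1769, 0.1222]
ee_rot: [3.122, -0.348, 0.002]
wrist_force: [-0.1, 0.2, 0.6]
gripper_width: 0.548
t 3.08 tcp [ 0.5903 -0.1769  0.1226] w 0.55 F [1.2 0.  0.4]
shift(now axes) [-0.0009 -0.0004  0.0876]
  option turn [ 0.    -0.002 -0.002] q6 now 1.32
  option turn [-3.000e-03 -1.000e-03  3.139e+00] q6 now 1.32
shift after turn [-0.0007 -0.0003  0.0876]
```

View pics/w2.png

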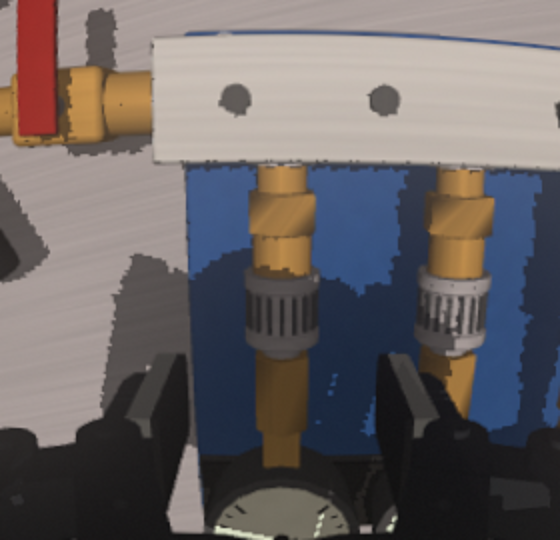

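The fingers straddle the sleeve with its axis centred (crop x about 282, finger gap 185–380). Descending.

```bash
python3 -m handwheel '[[[-0.001,0,0.02],[0,0,0],0.1],[[0,0,0.02],[0,0,0],0.1],[[0,0,0.02],[0,0,0],0.1],[[0,0,0.015],[0,0,0],0.1],[[0,0,0.012],[0,0,0],0.1],[[0,0,0],[0,0,0],0.1],[[0,0,0],[0,0,0],-1],[[0,0,0],[0,0,0],-1],[[0,0,0],[0,0,0],-1],[[0,0,0],[0,0,0],-1],[[0,0,0],[0,0,0],-1],[[0,0,0],[0,0,0],-1]]' 50
python3 - <<'E'
from h import *; from bench import bot
go(bot,place(RIG,[[.019,.062,0]])[0,:2],.035,RIG[2])
E
```

```text
t: 4.58
tcp_pos: [0.5891, -0.1766, 0.0351]
ee_rot: [3.121, -0.35, 0.002]
wrist_force: [-0.3, -0.2, 5.7]
gripper_width: 0.302
t 4.58 tcp [ 0.5891 -0.1766  0.0351] w 0.302 F [-0.3 -0.2  5.7]
shift(now axes) [ 0.0005 -0.0003  0.0001]
  option turn [ 0.    -0.001 -0.003] q6 now 1.32
  option turn [-2.000e-03 -1.000e-03  3.139e+00] q6 now 1.32
shift after turn [ 0.0005 -0.0003  0.0001]
```

```bash
python3 -m handwheel '[[[0.002,0,0],[0,0,0],-1],[[0.002,0,0],[0,0,0],-1],[[0.002,0,0],[0,0,0],-1],[[0.0015,0,0],[0,0,0],-1],[[0,0,0],[0,0,0],-1],[[0,0,0],[0,0,0],-1],[[0,0,0],[0,0,0],-1]]' 50
python3 - <<'E'
from h import *; from bench import bot
go(bot,place(RIG,[[.019,.062,0]])[0,:2],.035,RIG[2])
im=bot.get_image("wrist");cv2.imwrite("pics/w3.png",cv2.resize(im["frame"][60:330,180:460,::-1],None,fx=2,fy=2))
E
```

```text
t: 5.45
tcp_pos: [0.5936, -0.1776, 0.035]
ee_rot: [-3.122, 0.349, 0.007]
wrist_force: [-9.6, 1.7, 12.3]
gripper_width: 0.302
t 5.45 tcp [ 0.5936 -0.1776  0.035 ] w 0.302 F [-9.6  1.7 12.3]
shift(now axes) [-0.0041 -0.0002  0.0001]
  option turn [ 0.     0.004 -0.003] q6 now 1.32
  option turn [ 0.007 -0.     3.139] q6 now 1.32
shift after turn [-0.0041 -0.0002  0.    ]
```

View pics/w3.png

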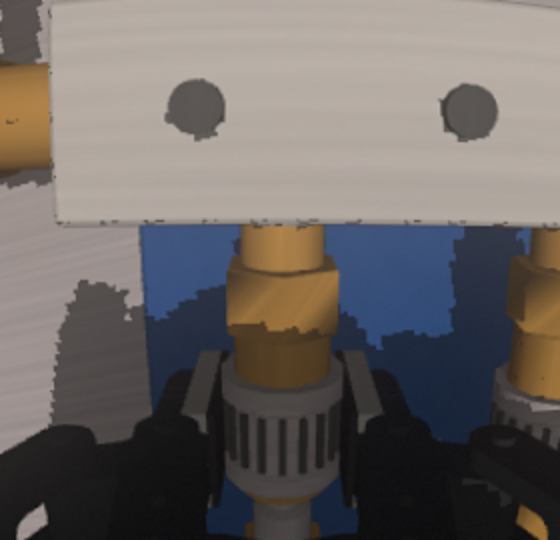

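```bash
python3 -m handwheel '[[[0.002,0,0],[0,0,0],-1],[[0.002,0,0],[0,0,0],-1],[[0,0,0],[0,0,0],-1],[[0,0,0],[0,0,0],-1],[[0,0,0],[0,0,0],-1]]' 50
python3 - <<'E'
from h import *; from bench import bot
go(bot,place(RIG,[[.019,.062,0]])[0,:2],.035,RIG[2])
E
```

```text
t: 6.12
tcp_pos: [0.5968, -0.1783, 0.035]
ee_rot: [-3.122, 0.349, 0.009]
wrist_force: [-11.5, 1.0, 14.0]
gripper_width: 0.301
t 6.12 tcp [ 0.5968 -0.1783  0.035 ] w 0.301 F [-11.5   1.   14. ]
shift(now axes) [-0.0074 -0.0002  0.    ]
  option turn [ 0.     0.006 -0.003] q6 now 1.33
  option turn [ 0.009 -0.     3.139] q6 now 1.33
shift after turn [-0.0074 -0.0002 -0.    ]
```

```bash
python3 -m handwheel '[[[0,0,0],[0,0,0],0.1],[[0,0,0],[0,0,0],0.1],[[0,0,0],[0,0,0],0.1],[[0,0,-0.02],[0,0,0],0.1],[[0,0,-0.03],[0,0,0],0.1],[[0,0,-0.03],[0,0,0],0.1],[[-0.03,0,0],[0,0,0],0.1],[[-0.03,0,-0.02],[0,0,0],0.1],[[-0.03,0,0],[0,0,0],0.1],[[0,0,0],[0,0,0],0.1]]' 50
python3 - <<'E'
from h import *; from bench import bot; import pickle
im=bot.get_image("wrist");im["fish"]=1;pickle.dump(im,open("w4.pkl","wb"))
cv2.imwrite("pics/w4.png",cv2.resize(im["frame"][60:330,180:460,::-1],None,fx=2,fy=2))
print((proj(im,place(RIG,[[.018,.062,.058],[-.026,.062,.058],[-.026,.062,.055],[-.041,.062,.058],[-.011,.062,.058]]))-[180,60]).round(1)*2)
go(bot,place(RIG,[[-.028,.062,0]])[0,:2],.036,RIG[2])
E
```

```text
t: 7.38
tcp_pos: [0.5105, -0.1582, 0.1344]
ee_rot: [-3.122, 0.35, 0.001]
wrist_force: [0.7, -0.0, -0.4]
gripper_width: 0.548
[[283.8  73.4]
 [284.  197.4]
 [284.  196.2]
 [284.  238.6]
 [284.  155.4]]
t 7.42 tcp [ 0.5119 -0.1588  0.1346] w 0.548 F [ 0.1 -0.8 -0.5]
shift(now axes) [0.0327 0.0001 0.0986]
  option turn [ 0.    -0.001 -0.003] q6 now 1.29
  option turn [-1.000e-03 -0.000e+00  3.138e+00] q6 now 1.29
shift after turn [0.0327 0.0002 0.0986]
```

View pics/w4.png

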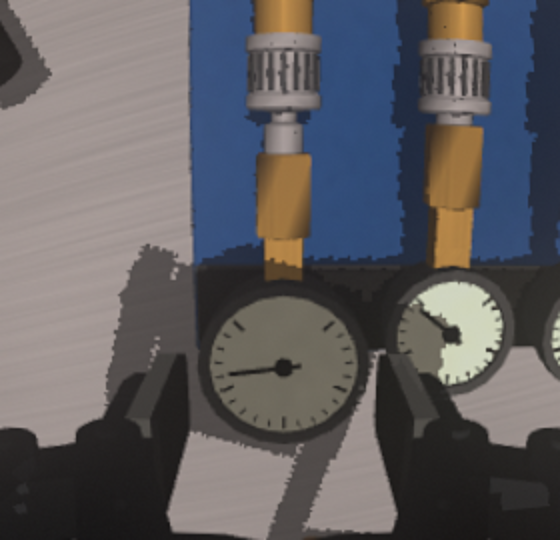

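Popped: hexagon centre at crop (284,195) against the predicted (284,197), and the sleeve is forward like its neighbour. I'll work out free bench space for the re-grip, then grip the hexagon.

```bash
python3 -m handwheel '[[[0.0345,0,0.02],[0,0,0],0.0],[[0,0,0.03],[0,0,0],-0.1],[[0,0,0.025],[0,0,0],-0.1],[[0,0,0.0235],[0,0,0],-0.1],[[0,0,0],[0,0,0],-0.1],[[0,0,0],[0,0,0],-1],[[0,0,0],[0,0,0],-1],[[0,0,0],[0,0,0],-1],[[0,0,0],[0,0,0],-1],[[0,0,0],[0,0,0],-1],[[0,0,0],[0,0,0],-1]]' 100
python3 - <<'E'
from h import *; from bench import bot; import pickle
T=pickle.load(open("d0.pkl","rb"))["top"]
def ray(u,z):
    d=T["R"].T@np.linalg.solve(T["K"],[*u,1]); c=-T["R"].T@T["t"]; return (c+d*(z-c[2])/d[2])[:2].round(3)
for n,u in dict(tape=(263,187),angleR=(262,244),angleTop=(247,231),hamend=(315,259),hammid=(350,278),rigcorner=(309,222),brushend=(217,266)).items(): print(n,ray(u,.01))
go(bot,place(RIG,[[-.026,.062,0]])[0,:2],.036,RIG[2])
print(place(RIG,[[-.105,.103,0],[.12,.103,0],[0.143,.18,0]]))
E
```

```text
t: 8.8
tcp_pos: [0.5465, -0.1669, 0.0366]
ee_rot: [3.121, -0.35, 0.003]
wrist_force: [2.4, -0.4, 5.8]
gripper_width: 0.208
tape [0.559 0.028]
angleR [0.391 0.022]
angleTop [0.428 0.067]
hamend [ 0.353 -0.132]
hammid [ 0.302 -0.232]
rigcorner [ 0.458 -0.111]
brushend [0.326 0.147]
t 8.8 tcp [ 0.5465 -0.1669  0.0366] w 0.208 F [ 2.4 -0.4  5.8]
shift(now axes) [-0.0008 -0.0001  0.0006]
  option turn [ 0.    -0.002 -0.003] q6 now 1.3
  option turn [-3.000e-03 -1.000e-03  3.139e+00] q6 now 1.3
shift after turn [-0.0008 -0.0001  0.0006]
[[ 0.47763311 -0.10935246  0.        ]
 [ 0.69720021 -0.15849804  0.        ]
 [ 0.73646355 -0.08838107  0.        ]]
```

```bash
python3 -m handwheel '[[[0,0,0],[0,0,0],-0.2],[[0,0,0],[0,0,0],-0.2],[[0,0,-0.0055],[0,0,0],-0.2],[[0,0,0],[0,0,0],-1],[[0,0,0],[0,0,0],-1],[[0,0,0],[0,0,0],-1],[[0,0,0],[0,0,0],-1],[[0,0,0],[0,0,0],-1],[[-0.01,0,0],[0,0,0],-1],[[-0.01,0,0],[0,0,0],-1],[[-0.01,0,0],[0,0,0],-1],[[0,0,0],[0,0,0],-1],[[0,0,-0.015],[0,0,0],-1],[[0,0,-0.02],[0,0,0],-1],[[0,0,-0.02],[0,0,0],-1],[[0,0,0],[0,0,0],-1]]' 110
python3 - <<'E'
from h import *; from bench import bot; import pickle
im=bot.get_image("wrist");cv2.imwrite("pics/w5.png",cv2.resize(im["frame"][60:330,180:460,::-1],None,fx=2,fy=2))
xy=np.r_[.45,-.05]+.0625*np.r_[np.cos(-.22),np.sin(-.22)]
go(bot,xy,.003,RIG[2]); print(bot.get_state()["ft_torque"])
E
```

```text
t: 10.8
tcp_pos: [0.5169, -0.1602, 0.0978]
ee_rot: [3.121, -0.35, 0.004]
wrist_force: [-0.2, -0.3, -1.9]
gripper_width: 0.196
t 10.85 tcp [ 0.5163 -0.1599  0.0967] w 0.198 F [-0.2  0.2 -1.4]
shift(now axes) [-0.0265 -0.0927  0.0936]
  option turn [ 0.    -0.001 -0.003] q6 now 1.29
  option turn [-1.000e-03 -0.000e+00  3.139e+00] q6 now 1.29
shift after turn [-0.0262 -0.0927  0.0937]
[ 0.04154791 -0.07155252  0.01950846]
```

View pics/w5.png

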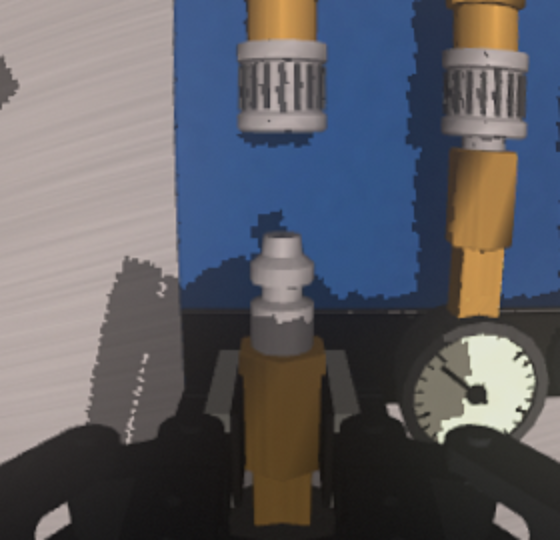

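The gauge is held by its hexagon, clear of the coupler (nose at crop (282,240)), weighing about 2 N. Moving it to the free bench spot.

```bash
python3 -m handwheel '[[[-0.006,-0.025,0],[0,0,0],-1],[[-0.01,-0.033,0],[0,0,0],-1],[[-0.01,-0.035,0],[0,0,0],-1],[[0,0,0.02],[0,0,0],-1],[[0,0,0.02],[0,0,0],-1],[[0,0,0.02],[0,0,0],-1],[[0,0,0.015],[0,0,0],-1],[[0,0,0.008],[0,0,0],-1],[[0,0,0],[0,0,0],-1]]'
python3 -m handwheel '[[[0,0,0.004],[0,0,0],-1],[[0,0,0.003],[0,0,0],-1],[[0,0,0.002],[0,0,0],-1],[[0,0,0],[0,0,0],-1]]'
```

```text
t: 11.98
tcp_pos: [0.5112, -0.0634, 0.0127]
ee_rot: [-3.122, 0.35, 0.002]
wrist_force: [0.4, 0.5, -1.4]
gripper_width: 0.198
t: 12.48
tcp_pos: [0.5116, -0.0635, 0.0043]
ee_rot: [-3.122, 0.35, 0.0]
wrist_force: [-0.4, -0.4, -2.6]
gripper_width: 0.196
```

```bash
python3 -m handwheel '[[[0,0,0.0015],[0,0,0],-1],[[0,0,0],[0,0,0],-1]]'
python3 -m handwheel '[[[0,0,0],[0,0,0],-0.5],[[0,0,0],[0,0,0],-0.2],[[0,0,0],[0,0,0],-0.2],[[0,0,-0.03],[0,0,0],-0.1],[[0,0,-0.03],[0,0,0],0.5],[[-0.04,0,-0.03],[0,0,0],1],[[-0.05,0,-0.03],[0,0,0],1],[[0,0,0],[0,0,0],1],[[0,0,0],[0,0,0],1]]'
python3 - <<'E'
from h import *; from bench import bot; import pickle
im=bot.get_image("wrist");im["fish"]=1;pickle.dump(im,open("w6.pkl","wb"))
cv2.imwrite("pics/w6.png",cv2.resize(im["frame"][:,150:490,::-1],None,fx=1.5,fy=1.5))
go(bot,[.45,-.05],.01,RIG[2])
print((proj(im,[[.45,-.05,.032],[.5095,-.0635,.02]])-[150,0])*1.5)
E
```

```text
t: 12.72
tcp_pos: [0.5119, -0.0635, 0.0031]
ee_rot: [3.122, -0.35, 0.001]
wrist_force: [-1.2, 0.0, 0.9]
gripper_width: 0.197
t: 13.85
tcp_pos: [0.4246, -0.0438, 0.1232]
ee_rot: [3.122, -0.35, 0.003]
wrist_force: [1.2, -0.2, 0.4]
gripper_width: 0.998
t 13.9 tcp [ 0.4247 -0.0439  0.1227] w 1.0 F [ 0.4  0.  -0.3]
shift(now axes) [0.0259 0.0003 0.1127]
  option turn [ 0.    -0.001 -0.003] q6 now 1.43
  option turn [-1.000e-03 -0.000e+00  3.138e+00] q6 now 1.43
shift after turn [0.026  0.0004 0.1127]
[[257.8541246  254.24493284]
 [257.96084199 135.99514523]]
```

View pics/w6.png

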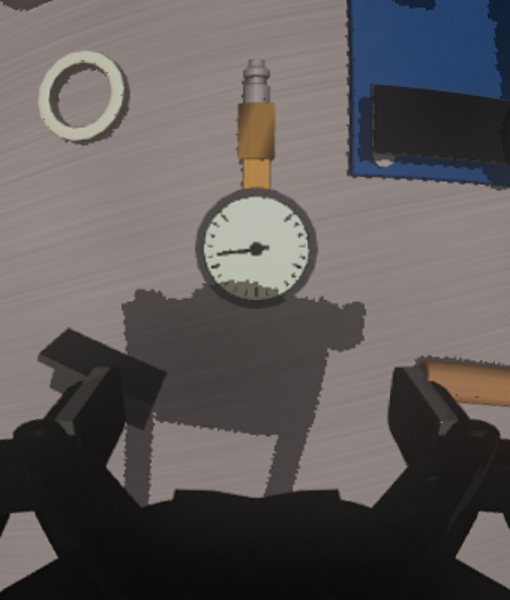

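```bash
python3 - <<'E'
from h import *; from bench import bot; import pickle
im=pickle.load(open("w6.pkl","rb"))
P=np.array([[0,0,.032],[.061,0,.022]]); px=np.array([(256.3,247.5),(256.5,131)])/1.5+[150,0]
p,r=fit([(im,P,px)],[.45,-.05,-.22]);print(p.round(4),r.round(2).tolist())
go(bot,p[:2],.01,RIG[2])
E
```

```text
[ 0.4531 -0.0499 -0.2237] [[-0.0, 0.63], [0.0, -0.65]]
t 13.9 tcp [ 0.4247 -0.0439  0.1227] w 1.0 F [ 0.4  0.  -0.3]
shift(now axes) [ 0.0289 -0.0004  0.1127]
  option turn [ 0.    -0.001 -0.003] q6 now 1.43
  option turn [-1.000e-03 -0.000e+00  3.138e+00] q6 now 1.43
shift after turn [ 0.029  -0.0003  0.1127]
```

```bash
python3 -m handwheel '[[[0.0285,0,0.03],[0,0,0],1],[[0,0,0.03],[0,0,0],1],[[0,0,0.03],[0,0,0],1],[[0,0,0.02],[0,0,0],1],[[0,0,0.012],[0,0,0],1],[[0,0,0.0045],[0,0,0],1],[[0,0,0],[0,0,0],1],[[0,0,0],[0,0,0],0.4],[[0,0,0],[0,0,0],0.3],[[0,0,0],[0,0,0],0.1],[[0,0,0],[0,0,0],-1],[[0,0,0],[0,0,0],-1],[[0,0,0],[0,0,0],-1]]' 60
python3 -m handwheel '[[[0,0,0],[0,0,0],-1],[[0,0,0],[0,0,0],-1],[[0,0,0],[0,0,0],-1],[[0,0,-0.005],[0,0,0],-1],[[0,0,-0.01],[0,0,0],-1],[[0,0,-0.02],[0,0,0],-1],[[0,0,-0.02],[0,0,0],-1],[[0,0,-0.02],[0,0,0],-1],[[0,0,-0.02],[0,0,0],-1],[[0,0,0],[0,0,0],-1]]' 120
python3 - <<'E'
from h import *; from bench import bot; import pickle
im=bot.get_image("wrist");im["fish"]=1;pickle.dump(im,open("w7.pkl","wb"))
cv2.imwrite("pics/w7.png",cv2.resize(im["frame"][60:,150:490,::-1],None,fx=1.7,fy=1.7))
im=bot.get_image("scene");pickle.dump(im,open("s7.pkl","wb"))
go(bot,TRAY[:2]-[.02,0],.15,TRAY[2])
E
```

```text
t: 15.52
tcp_pos: [0.4524, -0.0501, -0.0026]
ee_rot: [3.122, -0.35, 0.003]
wrist_force: [-0.4, 0.5, 6.4]
gripper_width: 0.726
t: 16.77
tcp_pos: [0.4528, -0.0502, 0.0929]
ee_rot: [3.121, -0.35, 0.006]
wrist_force: [0.2, -0.5, -2.6]
gripper_width: 0.707
t 16.88 tcp [ 0.4514 -0.0498  0.0912] w 0.71 F [-0.2  0.1 -2.4]
shift(now axes) [ 0.0176 -0.2941 -0.0589]
  option turn [ 0.     0.    -0.081] q6 now 1.44
  option turn [ 0.    -0.     3.061] q6 now 1.44
shift after turn [ 0.0413 -0.2917 -0.0588]
```

View pics/w7.png

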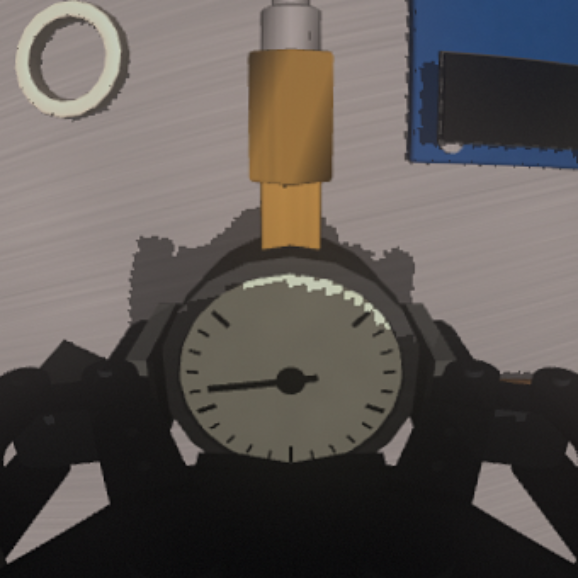

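```bash
python3 - <<'E'
from h import *; from bench import bot; import pickle
T=pickle.load(open("d0.pkl","rb"))["top"]
def ray(u,z):
    d=T["R"].T@np.linalg.solve(T["K"],[*u,1]); c=-T["R"].T@T["t"]; return (c+d*(z-c[2])/d[2])[:2].round(3)
print("spray",ray((258,150),.03),ray((250,130),.165))
im=pickle.load(open("w7.pkl","rb"))
q=place([.4514,-.0498,-.2222],np.array([[0,0,.126],[.061,0,.12],[.046,0,.12],[.076,0,.12]]))
print(((proj(im,q)-[150,60])*1.7).round(1))
for pitch in(-.1,.1):
    r=Ro.from_euler("y",pitch).apply(np.array([[.046,0,.01],[.076,0,.01]]))+[0,0,.11]
    print(pitch,((proj(im,place([.4514,-.0498,-.2222],r))-[150,60])*1.7).round(1))
go(bot,place(TRAY,[[-.1,0,0]])[0,:2],.2,TRAY[2])
E
```

```text
spray [0.666 0.045] [0.677 0.044]
[[291.3 386.9]
 [291.5 125.4]
 [291.5 192.6]
 [291.6  57.3]]
-0.1 [[291.5 202. ]
 [291.6  61. ]]
0.1 [[291.5 185.8]
 [291.5  57.2]]
t 16.88 tcp [ 0.4514 -0.0498  0.0912] w 0.71 F [-0.2  0.1 -2.4]
shift(now axes) [-0.0625 -0.2904 -0.1089]
  option turn [ 0.     0.    -0.081] q6 now 1.44
  option turn [ 0.    -0.     3.061] q6 now 1.44
shift after turn [-0.0389 -0.2945 -0.1088]
```

```bash
python3 -m handwheel '[[[0,0,-0.025],[0,0,0],-1],[[-0.002,-0.03,-0.03],[0,0,0],-1],[[-0.01,-0.04,-0.03],[0,0,0],-1],[[-0.01,-0.04,-0.024],[0,0,0],-1],[[-0.01,-0.04,0],[0,0,0],-1],[[-0.01,-0.04,0],[0,0,0],-1],[[-0.01,-0.04,0],[0,0,0],-1],[[-0.01,-0.04,0],[0,0,0],-1],[[0,-0.02,0],[0,0,-0.041],-1],[[0,0,0],[0,0,-0.041],-1],[[0,0,0],[0,0,0],-1],[[0,0,0],[0,0,0],-1]]'
python3 - <<'E'
from h import *; from bench import bot; import pickle
im=bot.get_image("wrist");im["fish"]=1;pickle.dump(im,open("w8.pkl","wb"))
cv2.imwrite("pics/w8.png",np.clip(cv2.resize(im["frame"][30:330,160:460,::-1],None,fx=1.95,fy=1.95,interpolation=cv2.INTER_CUBIC)*1.3,0,255).astype(np.uint8))
go(bot,place(TRAY,[[-.1,0,0]])[0,:2],.2,TRAY[2])
P=np.array([[113,69,42],[113,-120,42],[-41,69,42],[-41,-120,42],[107,13,42],[107,-13,42],[35,35,42],[35,-35,42],[22,63,42],[22,-63,42],[-22,63,42],[-22,-63,42]])/1e3
print(((proj(im,place(TRAY,P))-[160,30])*1.95).round(0).tolist())
E
```

```text
t: 18.38
tcp_pos: [0.4554, 0.246, 0.1998]
ee_rot: [3.133, -0.223, -0.001]
wrist_force: [-0.7, 0.1, -0.9]
gripper_width: 0.708
t 18.43 tcp [0.4555 0.2461 0.2   ] w 0.71 F [-0.7  0.4 -2.4]
shift(now axes) [-0.001  -0.0011  0.    ]
  option turn [0. 0. 0.] q6 now 1.99
  option turn [-1.000e-03  1.000e-03 -3.141e+00] q6 now 1.99
shift after turn [-0.001  -0.0011  0.    ]
[[179.0, -98.0], [540.0, -85.0], [175.0, 188.0], [544.0, 193.0], [287.0, -94.0], [338.0, -94.0], [241.0, 36.0], [384.0, 36.0], [186.0, 64.0], [440.0, 64.0], [186.0, 150.0], [439.0, 150.0]]
```

View pics/w8.png

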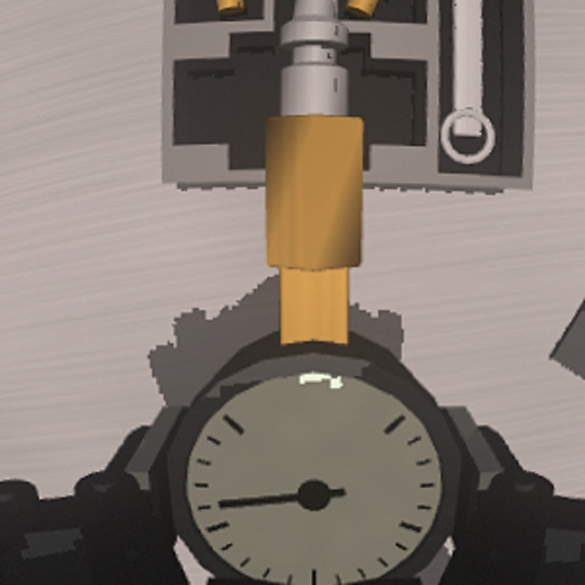

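Last allowed view: tray front corners at crop (163,182) and (533,189), and notch corners (173,146), (173,58), (427,62) and (427,147), about 12 px off the coarse estimate. I'll refit the tray and check that against edges found numerically.

```bash
python3 - <<'E'
from h import *; from bench import bot; import pickle
im=pickle.load(open("w8.pkl","rb"))
P=np.array([[-41,69,42],[-41,-120,42],[-22,63,42],[22,63,42],[22,-63,42],[-22,-63,42]])/1e3
px=np.array([(163,182),(533,189),(173,146),(173,58),(427,62),(427,147)])/1.95+[160,30]
p,r=fit([(im,P,px)],TRAY);print(p.round(4),r.round(2).tolist())
T=pickle.load(open("d0.pkl","rb"))["top"]
q=proj(T,place(p,np.array([[113,69,42],[113,-120,42],[-41,69,42],[-41,-120,42],[-22,63,42],[22,-63,42],[-22,-63,42]])/1e3))
print("top crop px",np.c_[(q[:,0]-155)*4.4,(q[:,1]-130)*4.4].round(0).tolist())
# edge profiles, original pixels
g=cv2.cvtColor(im["frame"],cv2.COLOR_RGB2GRAY).astype(int)
v=lambda x,y:(int(x/1.95+160),int(y/1.95+30))
_,y=v(0,110); print("row",y,"L",[(x,g[y,x]) for x in range(238,256)],"R",[(x,g[y,x]) for x in range(372,390)])
x,_=v(200,0); print("col",x,"B",[(y,g[y,x]) for y in range(98,130)])
x,_=v(400,0); print("col",x,"B",[(y,g[y,x]) for y in range(98,130)])
# dial circle
z=cv2.resize(cv2.cvtColor(im["frame"],cv2.COLOR_RGB2GRAY)[200:345,220:420],None,fx=3,fy=3)
c=cv2.HoughCircles(cv2.GaussianBlur(z,(0,0),2),cv2.HOUGH_GRADIENT,1.5,300,param1=60,param2=20,minRadius=170,maxRadius=230)
print("dial",None if c is None else c[0]/3+[220,200,0])
s=bot.get_state();X=place([*s["tcp_pos"][:2],-.1425],[[0,0,s["tcp_pos"][2]+.0346],[.0014,0,s["tcp_pos"][2]+.0346]]);print(proj(im,X))
E
```

```text
[ 0.5566  0.2389 -0.151 ] [[-0.46, 0.45], [-0.22, 0.51], [0.14, -0.5], [0.44, 0.7], [0.36, -0.91], [-0.22, -0.32]]
top crop px [[86.0, 57.0], [361.0, 103.0], [30.0, 279.0], [311.0, 329.0], [46.0, 253.0], [247.0, 221.0], [232.0, 285.0]]
row 86 L [(238, np.int64(131)), (239, np.int64(130)), (240, np.int64(130)), (241, np.int64(130)), (242, np.int64(120)), (243, np.int64(105)), (244, np.int64(102)), (245, np.int64(101)), (246, np.int64(103)), (247, np.int64(104)), (248, np.int64(90)), (249, np.int64(50)), (250, np.int64(42)), (251, np.int64(43)), (252, np.int64(44)), (253, np.int64(45)), (254, np.int64(43)), (255, np.int64(44))] R [(372, np.int64(29)), (373, np.int64(39)), (374, np.int64(39)), (375, np.int64(40)), (376, np.int64(40)), (377, np.int64(37)), (378, np.int64(61)), (379, np.int64(94)), (380, np.int64(107)), (381, np.int64(106)), (382, np.int64(106)), (383, np.int64(106)), (384, np.int64(95)), (385, np.int64(63)), (386, np.int64(40)), (387, np.int64(41)), (388, np.int64(42)), (389, np.int64(40))]
col 262 B [(98, np.int64(44)), (99, np.int64(44)), (100, np.int64(44)), (101, np.
[... 730 characters left out ...]
43)), (103, np.int64(46)), (104, np.int64(69)), (105, np.int64(110)), (106, np.int64(106)), (107, np.int64(106)), (108, np.int64(107)), (109, np.int64(106)), (110, np.int64(106)), (111, np.int64(106)), (112, np.int64(107)), (113, np.int64(106)), (114, np.int64(106)), (115, np.int64(106)), (116, np.int64(106)), (117, np.int64(105)), (118, np.int64(105)), (119, np.int64(105)), (120, np.int64(105)), (121, np.int64(106)), (122, np.int64(105)), (123, np.int64(104)), (124, np.int64(76)), (125, np.int64(68)), (126, np.int64(83)), (127, np.int64(84)), (128, np.int64(118)), (129, np.int64(139))]
dial [[321.25       294.25        72.91666412]]
[[321.68180557 286.9194677 ]
 [321.69227508 283.97475288]]
```

```bash
cat >> h.py <<'E'
# tray top edges: (local point mm, outward normal to dark side), bright tray rim -> dark pocket
ED=[((x,63),(0,-1)) for x in(-15,-8,0,8,15)]+[((x,-63),(0,1)) for x in(-15,-8,0,8,15)]+\
   [((-22,y),(1,0)) for y in(42,48,54,-42,-48,-54)]+[((22,y),(-1,0)) for y in(42,48,54,-42,-48,-54)]
def edgefit(im,p,reach=.007,it=4):
    g=cv2.cvtColor(im["frame"],cv2.COLOR_RGB2GRAY).astype(np.float32); g=cv2.GaussianBlur(g,(0,0),.7)
    for k in range(it):
        s=np.arange(-reach,reach+1e-9,.00025); rows=[];rhs=[];lab=[]
        for (a,n) in ED:
            P=np.c_[a[0]/1e3+n[0]*s,a[1]/1e3+n[1]*s,np.full(len(s),.042)]
            q=proj(im,place(p,P)).astype(np.float32)
            v=cv2.remap(g,q[:,:1],q[:,1:],cv2.INTER_CUBIC)[:,0]
            w=8; d=v[w:]-v[:-w]; i=d.argmin()
            if -d[i]<25 or v[max(0,i)]>160: continue
            rows.append((n[0],n[1],n[1]*a[0]/1e3-n[0]*a[1]/1e3)); rhs.append(s[i+w//2]); lab.append(a)
        A=np.array(rows);b=np.array(rhs)
        f=least_squares(lambda x:A@x-b,[0,0,0],loss="soft_l1",f_scale=.0007)
        c,sn=np.cos(p[2]),np.sin(p[2]);dx=f.x
        p=np.array([p[0]+c*dx[0]-sn*dx[1],p[1]+sn*dx[0]+c*dx[1],p[2]+dx[2]]); reach=max(.0035,reach*.7)
    print("tray fit",p.round(4),"n",len(b)); print([(l,round(1e3*float(e),1)) for l,e in zip(lab,b-A@f.x)])
    return p
E
sed -i 's/TRAY=np.array(.*/TRAY=np.array([.5566,.2389,-.151])/' h.py
python3 - <<'E'
from h import *; from bench import bot; import pickle
p=edgefit(pickle.load(open("w8.pkl","rb")),TRAY)
go(bot,place(p,[[-.1,0,0]])[0,:2],.09,p[2])
E
```

```text
tray fit [ 0.557   0.2395 -0.1506] n 22
[((-15, 63), -0.0), ((-8, 63), 0.2), ((0, 63), -0.0), ((8, 63), -0.0), ((15, 63), -0.0), ((-15, -63), -0.2), ((-8, -63), 0.0), ((0, -63), 0.0), ((8, -63), 0.0), ((15, -63), 0.3), ((-22, 42), 0.2), ((-22, 48), -0.1), ((-22, 54), -0.1), ((-22, -42), -0.0), ((-22, -48), -0.0), ((-22, -54), -0.0), ((22, 42), 0.1), ((22, 48), 0.1), ((22, 54), -0.2), ((22, -42), 0.0), ((22, -48), 0.0), ((22, -54), 0.0)]
t 18.43 tcp [0.4555 0.2461 0.2   ] w 0.71 F [-0.7  0.4 -2.4]
shift(now axes) [ 0.0015 -0.0088  0.11  ]
  option turn [0.    0.    0.008] q6 now 1.99
  option turn [-1.000e-03  1.000e-03 -3.133e+00] q6 now 1.99
shift after turn [ 0.0013 -0.0087  0.11  ]
```

```bash
python3 -m handwheel '[[[0.001,-0.009,0.02],[0,0,0.008],-1],[[0.01,0,0.03],[0,0,0],-1],[[0.01,0,0.03],[0,0,0],-1],[[0.01,0,0.02],[0,0,0],-1],[[0,0,0],[0,0,0],-1],[[0,0,0],[0,0,0],-1]]'
python3 - <<'E'
from h import *; from bench import bot; import pickle
im=bot.get_image("wrist");im["fish"]=1;pickle.dump(im,open("w9.pkl","wb"))
p=edgefit(im,np.array([.557,.2395,-.1506]))
go(bot,place(p,[[-.0014,0,0]])[0,:2],.07,p[2])
E
```

```text
t: 19.18
tcp_pos: [0.4876, 0.2509, 0.1011]
ee_rot: [-3.132, 0.235, -0.001]
wrist_force: [-0.0, 0.8, -1.1]
gripper_width: 0.709
tray fit [ 0.5569  0.2393 -0.149 ] n 22
[((-15, 63), -0.0), ((-8, 63), -0.0), ((0, 63), -0.0), ((8, 63), -0.0), ((15, 63), 0.2), ((-15, -63), 0.0), ((-8, -63), 0.0), ((0, -63), 0.0), ((8, -63), 0.0), ((15, -63), 0.0), ((-22, 42), -0.0), ((-22, 48), -0.0), ((-22, 54), -0.0), ((-22, -42), -0.0), ((-22, -48), -0.0), ((-22, -54), 0.2), ((22, 42), 0.0), ((22, 48), 0.0), ((22, 54), 0.0), ((22, -42), 0.0), ((22, -48), 0.0), ((22, -54), 0.0)]
t 19.23 tcp [0.4877 0.2511 0.1014] w 0.709 F [-0.  -0.1 -1.1]
shift(now axes) [0.0688 0.0013 0.0315]
  option turn [-0.001 -0.001 -0.001] q6 now 1.99
  option turn [-2.000e-03  1.000e-03  3.141e+00] q6 now 1.99
shift after turn [0.0688 0.0013 0.0314]
```

```bash
python3 -m handwheel '[[[0.02,0.0013,0],[0,0,0],-1],[[0.025,0,0],[0,0,0],-1],[[0.0238,0,0.015],[0,0,0],-1],[[0,0,0.015],[0,0,0],-1],[[0,0,0],[0,0,0],-1],[[0,0,0],[0,0,0],-1]]'
python3 - <<'E'
from h import *; from bench import bot
p=np.array([.5569,.2393,-.149]); go(bot,place(p,[[-.0014,0,0]])[0,:2],.0034,p[2])
E
python3 -m handwheel '[[[0,0,0.012],[0,0,0],-1],[[0,0,0.012],[0,0,0],-1],[[0,0,0.012],[0,0,0],-1],[[0,0,0],[0,0,0],-1]]'
```

```text
t: 19.98
tcp_pos: [0.5543, 0.2398, 0.0708]
ee_rot: [-3.133, 0.233, 0.001]
wrist_force: [0.1, 0.1, -1.7]
gripper_width: 0.713
t 19.98 tcp [0.5543 0.2398 0.0708] w 0.713 F [ 0.1  0.1 -1.7]
shift(now axes) [0.0012 0.0001 0.0674]
  option turn [0. 0. 0.] q6 now 1.94
  option turn [-1.000e-03  0.000e+00 -3.141e+00] q6 now 1.94
shift after turn [0.0012 0.0001 0.0674]
t: 20.48
tcp_pos: [0.554, 0.2392, 0.0326]
ee_rot: [3.132, -0.234, -0.005]
wrist_force: [-0.7, 0.2, -2.1]
gripper_width: 0.708
```

```bash
python3 -m handwheel '[[[0.001,0,0.01],[0,0,0],-1],[[0,0,0.01],[0,0,0],-1],[[0,0,0.005],[0,0,0],-1],[[0,0,0],[0,0,0],-1],[[0,0,0],[0,0,0],-1]]'
```

```text
t: 21.1
tcp_pos: [0.5564, 0.2394, 0.0095]
ee_rot: [-3.133, 0.234, -0.001]
wrist_force: [-0.1, 0.6, -1.7]
gripper_width: 0.712
```

```bash
python3 -m handwheel '[[[0,0,0.002],[0,0,0],-1],[[0,0,0.002],[0,0,0],-1],[[0,0,0],[0,0,0],-1],[[0,0,0],[0,0,0],-1]]'
```

```text
t: 21.6
tcp_pos: [0.5562, 0.2393, 0.0054]
ee_rot: [-3.133, 0.234, -0.0]
wrist_force: [0.4, 0.6, -1.9]
gripper_width: 0.707
```

Still hanging with about 2 mm to go. I'll step down until contact shows.

```bash
python3 -m handwheel '[[[0,0,0.001],[0,0,0],-1],[[0,0,0.001],[0,0,0],-1],[[0,0,0],[0,0,0],-1]]'; python3 -m handwheel '[[[0,0,0.001],[0,0,0],-1],[[0,0,0],[0,0,0],-1],[[0,0,0],[0,0,0],-1]]'
```

```text
t: 21.98
tcp_pos: [0.5563, 0.2393, 0.0038]
ee_rot: [-3.133, 0.234, -0.001]
wrist_force: [-1.1, -0.4, 3.9]
gripper_width: 0.709
t: 22.35
tcp_pos: [0.5562, 0.2393, 0.0038]
ee_rot: [-3.133, 0.234, -0.001]
wrist_force: [-4.4, -1.2, 11.6]
gripper_width: 0.711
```

```bash
python3 -m handwheel '[[[0,0,-0.001],[0,0,0],-1],[[0,0,0],[0,0,0],0.6],[[0,0,0],[0,0,0],0.8],[[0,0,0],[0,0,0],0.8],[[0,0,0],[0,0,0],0.8],[[0,0,-0.01],[0,0,0],0.8],[[0,0,-0.02],[0,0,0],0.8],[[0,0,-0.03],[0,0,0],0.8],[[0,0,-0.04],[0,0,0],0.8],[[-0.03,0,-0.04],[0,0,0],0.8],[[-0.04,0,-0.01],[0,0,0],0.8],[[-0.03,0,0],[0,0,0],0.8],[[0,0,0],[0,0,0],0.8]]'
python3 - <<'E'
from h import *; from bench import bot; import pickle
im=bot.get_image("wrist");im["fish"]=1;pickle.dump(im,open("w10.pkl","wb"));cv2.imwrite("pics/w10.png",im["frame"][:,:,::-1])
p=np.array([.5569,.2393,-.149])
pr=proj(im,place(p,np.array([[0,0,.038],[.0315,0,.038],[0,.0315,.038],[.061,0,.03]])));print("pred",pr.round(1).tolist())
f=im["frame"]; c=pr[0].astype(int); k=5; x0,y0=c-45
sub=f[y0:y0+90,x0:x0+90]; z=cv2.resize(sub,None,fx=k,fy=k,interpolation=cv2.INTER_CUBIC)
hs=cv2.cvtColor(z,cv2.COLOR_RGB2HSV); m=((hs[...,2]>85)&(hs[...,1]<70)).astype(np.uint8)
n,l,st,ce=cv2.connectedComponentsWithStats(cv2.morphologyEx(m,cv2.MORPH_CLOSE,np.ones((15,15))))
for i in range(1,n):
    if st[i,4]>1500: print("grey/white",st[i].tolist(),(ce[i]/k+[x0,y0]).round(1))
b=((f[...,0].astype(int)-f[...,2])>50).astype(np.uint8)
n,l,st,ce=cv2.connectedComponentsWithStats(b)
for i in range(1,n):
    if st[i,4]>80 and np.hypot(*(ce[i]-pr[0]))<110: print("brass",st[i].tolist(),ce[i].round(1))
s=bot.get_state();print(s["t"],s["tcp_pos"],s["wrist_force"])
E
```

```text
t: 23.98
tcp_pos: [0.4554, 0.2546, 0.1544]
ee_rot: [-3.133, 0.232, -0.0]
wrist_force: [-0.0, -0.7, 0.1]
gripper_width: 0.899
pred [[321.9, 73.5], [321.9, 37.3], [283.7, 74.0], [322.0, 8.5]]
grey/white [0, 0, 151, 101, 4904] [287.3  32.9]
grey/white [312, 0, 138, 101, 3932] [353.6  31.3]
grey/white [63, 75, 329, 319, 80024] [321.4  74.7]
grey/white [0, 361, 450, 89, 7006] [315.4 114.7]
brass [310, 0, 22, 39, 696] [320.6  17.6]
brass [349, 3, 21, 21, 259] [359.7  12.7]
brass [272, 4, 16, 18, 225] [278.8  11.7]
24.025 [0.45694718 0.25446787 0.15438291] [-0.17087647  0.54459941  0.45893997]
```

Numerically the dial sits about 1 mm from the predicted home position, the stem lies in the slot, and the arm is clear.

```bash
python3 -c "
from bench import bot
print(bot.sign_off())"
```

```text
the job is handed in; nothing more can be done
None
```

I unlocked the large gauge (left coupler), put it away in its tray compartment and handed the job in at about 24 s. No verdict was reported.

**How it went:**
- **Sleeve:** I pulled it about 8 mm. The force reached 11.5 N, which fits it being at its stop. After release the plug stood popped out about as predicted, and the sleeve was forward, level with its neighbours.
- **Removal:** I drew the gauge out by its hexagon and set it on free bench. I then re-gripped it across the dial, because no fingers fit beside the stem in the tray slot.
- **Placing:** I lowered it in the grip until it pressed on the compartment floor with about 12 N, then let go and backed off.

**Last checks:**
- In the final wrist image, measured by code only, the dial face was about 1 px (about 1 mm) from the computed compartment centre.
- The stem was in the slot to within about 0.02 rad.
- The wrist force was about zero and the arm was clear.

**What disagreed or was not checked:**
- The overhead camera put the tray about 3–4 mm from where the wrist camera did. I relied on the wrist camera, and the gauge went into the compartment without touching the walls.
- All 12 picture views were used before placing, so I did not see the gauge in its compartment. Flatness was not measured separately.
- The sleeve was last seen when the gauge was lifted off, not at the end.
- The small gauges and other objects were not re-measured. The moves were planned clear of them, and no unexpected force showed in the wrist readings.

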